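# Close the washed canisters

## Task

The canister set is washed and dry. Put the measuring scoop back inside the large round canister, where it is kept, and close all three canisters, each with the lid that fits it, sitting fully home and level. Leave the canisters standing upright on the worktop, and do not shift the white-capped jar or the cup.

Things in the scene. Friction and masses are not known exactly. Their poses are not given: they have to be found in the camera images.
- big_canister: The large round canister: open white stoneware canister, loose, 72 mm tall, inner floor 6 mm up. Origin: centre of its underside, z up. 108 mm outside diameter, mouth 96 mm. About 0.75 kg.
- small_canister: The small round canister: open white stoneware canister, loose, 72 mm tall, inner floor 6 mm up. Origin: centre of its underside, z up. 80 mm outside diameter, mouth 68 mm. About 0.5 kg.
- oblong_canister: The oblong canister: open white stoneware canister, loose, 72 mm tall, inner floor 6 mm up. Origin: centre of its underside, z up. 112 mm along its x by 74 mm along its y, rounded corners, mouth 100 by 62 mm; at the start its x lies within 0.5 rad of world x. About 0.65 kg.
- big_lid: Lid of the large round canister, board 108 mm diameter. Lies knob up. Origin: centre of the underside, z up: dark rubber plug 0 to 12 mm, wooden board 12 to 19 mm, round knob 19 to 45 mm, 26 mm diameter (22 at its foot). Plug diameter 80 mm at its foot, 91 from 9 mm up. Fully home it rests on the rim, its origin 60 mm above the canister's. 0.15 kg.
- small_lid: Lid of the small round canister, board 80 mm diameter. Lies knob up. Origin: centre of the underside, z up: dark rubber plug 0 to 12 mm, wooden board 12 to 19 mm, round knob 19 to 45 mm, 26 mm diameter (22 at its foot). Plug diameter 52 mm at its foot, 63 from 9 mm up. Fully home it rests on the rim, its origin 60 mm above the canister's. 0.09 kg.
- oblong_lid: The oblong lid, board 112 (x) by 74 mm (y). Lies knob up. Origin: centre of the underside, z up: dark rubber plug 0 to 12 mm, wooden board 12 to 19 mm, block handle 19 to 45 mm, 44 mm in x, 18 in y. Plug 84 by 46 mm at its foot, 95 by 57 on top. Fits either way round; x starts within 0.5 rad of world x. Fully home it rests on the rim, its origin 60 mm above the canister's. 0.13 kg.
- scoop: Steel measuring scoop, 82 mm long, standing on its bowl (32 mm diameter, 26 mm tall). Origin: centre of the bowl's underside. Flat handle level along its +x from the bowl to 66 mm, 12 mm wide, 3 thick, 23 to 26 mm high; starts within 0.8 rad of world +x. 45 g. Lies level inside the large round canister, clear of its lid.
- white_cap_jar: Bystander: closed glass jar with a white ribbed screw cap and brown contents, 61 mm diameter, 85 mm tall, loose. Origin: centre of its underside. Not to be disturbed.
- cup: Bystander: cream cup with a handle, 87 x 111 x 72 mm, loose. Origin: centre of its underside. Not to be disturbed.
Things that resemble listed ones, but are neither listed nor needed, are in the scene too. What is shaped like the oblong_lid but turquoise is not meant.

How it is judged:
At the end, for the whole second after the job is handed in: Each lid is fully home on its own canister: under 8 mm off its axis, origin under 63.5 mm above the canister's, level within 0.08 rad, the oblong one aligned within 0.2 rad; the scoop is inside the large round canister; canisters upright on the worktop within 0.08 rad; all released and at rest (horizontal distance between big_lid and big_canister below 0.008 m and z of big_lid in the frame of big_canister between 0.055 and 0.0635 m and angle between each of big_lid, big_canister, small_lid, small_canister, oblong_lid, oblong_canister's own z axis and vertical below 0.08 rad and height (world z) of big_canister between -0.01 and 0.01 m and linear speed of each of big_lid, big_canister, small_lid, small_canister, oblong_lid, oblong_canister, scoop below 0.02 m/s and angular speed of each of big_lid, small_lid, oblong_lid below 0.2 rad/s and horizontal distance between small_lid and small_canister below 0.008 m and z of small_lid in the frame of small_canister between 0.055 and 0.0635 m and height (world z) of small_canister between -0.01 and 0.01 m and horizontal distance between oblong_lid and oblong_canister below 0.008 m and z of oblong_lid in the frame of oblong_canister between 0.055 and 0.0635 m and height (world z) of oblong_canister between -0.01 and 0.01 m and angle between the x axis of oblong_lid and the x axis of oblong_canister, either way round below 0.2 rad and horizontal distance between scoop and big_canister below 0.052 m and z of scoop in the frame of big_canister between 0 and 0.06 m); the robot touches nothing.
It fails at once if The white-capped jar or the cup is shifted by more than 30 mm or tipped (distance of any of white_cap_jar, cup from where it was at the start of the episode above 0.03 m or angle between any of white_cap_jar, cup's own z axis and vertical above 0.5 rad).
It also fails if it takes over 120 s, if anything falls off the work surface, if the arm or the gripper's body presses on something with over 40 N, if the wrist force passes 120 N, or if a joint passes its speed limit or range.

## Robot

A 6-joint arm with a two-finger parallel gripper is mounted at the origin on a cart in front of the work surface, level with it; the furniture and walls round the work are solid. World frame = base frame: x ahead of the robot, y to its left, z up, the work surface at z = 0. Lengths are in m, angles in rad, forces in N, time in s.
With the tool pointing down it reaches from about 0.25 to 0.725 m from the base axis. Payload 4 kg.
Tool frame: the origin (TCP) lies midway between the tips of the shut fingers; the grasp point (between the pads) lies 19 mm behind it; z points along the fingers, y is the line along which they close (so a half turn about z gives the same grasp; the last joint's range is limited). The gripper opens to 85 mm and grips with 20 to 120 N. Pads are 22 mm wide; open, the fingers measure 114 mm over their backs; the gripper's body (76 mm by 85 mm) begins 54 mm behind the grasp point. The pads swing forward as they close: fully open they stand 13 mm farther back than shut.
Start: joints at [1.214, 0.241, 0.005, 1.335, 0, 1.571], TCP at [0.175, 0.469, 0.231] pointing down, gripper open.
Joint ranges: [-2.72, 2.72], [-1.05, 1.87], [-1.09, 1.28], [-1.99, 2.15], [-1.42, 1.44], [-3.14, 3.14]. Speed limits (rad/s): [2.79, 2.79, 3.14, 3.14, 3.14, 3.14].

## Interface

Orientations are given as a unit quaternion [x, y, z, w].
In Python, from workcell import get_obs, camera, job_done, silhouettes gives the robot as it stands. The module is installed in compiled form; this text tells all that it offers.
- The arm moves only by the tool drive_tool, never from a script. Its argument "increments" is a list of rows, each a list of 3 entries, a list of its own where there are three numbers: the shift along the world's x, y, z in mm, then the turn, a rotation vector about the world's x, y, z in degrees, then the opening, from 0 (shut) to 1 (fully open). A call has 1 to 8 rows; each row shifts and turns the commanded pose from where the row before left it; what a row does not reach is not made up. A row lasts 1/12 s, in which the tool goes at most 41.7 mm and 7.16 degrees, less where a joint would pass 70% of its speed; a pose out of reach is approached as far as the arm can. A call is refused whole if a number of a shift passes 41.7 or a number of a turn 7.16, either way. A call with a gripper value outside its range is refused whole. The fingers move at their own pace and stop on an object; the grip force is fixed at half the most. Time passes only in rows, so rows that do not move let the fingers close. It gives the time, the measured TCP pose, the force, the opening and the grip force at its end, in the units of the state.
- get_obs(): the state, without advancing time (a new reading comes with each control period).
- camera(name): name is "scene" or "top" or "wrist"; returns a dict with "image" (384x512x3 uint8, red, green, blue), "K" (3x3 intrinsics, pixels), "view" (4x4, takes a point from world to camera coordinates). Camera axes: x right, y down, z forward; pixel columns grow to the right and rows downward; lengths in m; the calibration is good to about 2 mm. A picture is of the moment at which its call begins. There is no depth.
- job_done(): hands the job in; it is judged then, once.
Trained networks look in a picture, given as the dict that the camera call returned (one of the last four; its "shot" number tells which), for a name from the list of things; names that differ only in an ending like _2 or _b are one class to them, and where a whole thing is asked for, a point or a joint stands for the part that bears it (a point fixed in the world has none). Each returns a list of dicts, best first, with "conf" (0 to 1); they miss things now and then, are a little off and sometimes report something else, mostly with a low value. They report only what shows in the picture. A call takes as long as a camera call. They do not tell look-alikes from the thing itself.
- silhouettes(query, picture): "region" (384x512 bool, what is visible of it) and "bbox" ([left, top, right, bottom] in pixels, round what is visible of it).
The state is a dict: "clock": time; "joint_pos": joint angles; "joint_vel": joint speeds; "tau": joint torques, N m; "eef_pos": TCP position; "tool_rot": TCP orientation; "ft_force": force on the tool from outside, world axes, zero at the start; "ft_torque": the same for the moment, N m; "grip_width": finger opening in m; "grasp_force": force on a finger pad.
Only numpy, scipy, OpenCV 4.12 (cv2) and the standard library are available. Lean on these libraries where they do the work, as an engineer would, in place of code of your own. Each camera call takes 0.05 s, during which the arm holds its last target. There are 200 camera calls.

## Working session

There is one attempt and no reset: what is moved stays moved. The work goes in short steps, Python scripts to look and compute and a tool call to move; the robot and the scene stay as the last step left them, time stands still between calls to the robot, and variables do not carry over. Pictures are saved under pics/ and viewed, at most 14 in all, crops included, and the job is handed in when it is done.

Besides the shell and the picture viewer there is one more tool, called after ">>>" by a JSON object that holds its "fn" and its "kwargs", one argument or row to a line. drive_tool: Moves the arm, as the interface text tells. Its arguments: {"type":"object","properties":{"increments":{"type":"array"}},"required":["increments"]}

```bash
mkdir -p pics; cat > h.py <<'E'
import numpy as np, cv2
from workcell import get_obs, camera, job_done, silhouettes
def ray(c,u,v,z):
    K=c["K"];V=np.array(c["view"]);R=V[:3,:3];t=V[:3,3]
    o=-R.T@t; d=R.T@np.linalg.inv(K)@np.array([u,v,1.]); s=(z-o[2])/d[2]
    return o+s*d
def save(c,n,crop=None,s=1):
    im=c["image"][:,:,::-1]
    if crop: l,t,r,b=crop; im=im[t:b,l:r]
    im=cv2.resize(im,None,fx=s,fy=s,interpolation=cv2.INTER_CUBIC); cv2.imwrite("pics/"+n,im)
def proj(c,P):
    V=np.array(c["view"]);p=(V[:3,:3]@np.asarray(P).T+V[:3,3:4]);q=c["K"]@p
    return (q[:2]/q[2]).T
E
cat > a.py <<'E'
from h import *
o=get_obs(); print({k:np.round(v,3) for k,v in o.items()})
names="big_canister small_canister oblong_canister big_lid small_lid oblong_lid scoop white_cap_jar cup".split()
for n in ["top","scene"]:
    c=camera(n); save(c,n+"0.png",s=1.5)
    V=np.array(c["view"]); print(n,np.round(-V[:3,:3].T@V[:3,3],3),c["K"][0][0])
    for q in names:
        for r in silhouettes(q,c)[:4]:
            m=r["region"]; v,u=np.nonzero(m); 
            print(n,q,round(r["conf"],2),np.round(r["bbox"]),len(u),np.round(ray(c,u.mean(),v.mean(),0.0)[:2],3))
E
python3 a.py
```

```text
{'clock': np.float64(0.0), 'joint_pos': array([ 1.214,  0.241,  0.004,  1.335, -0.   ,  1.571]), 'joint_vel': array([-0.001, -0.001,  0.001, -0.   , -0.001, -0.   ]), 'tau': array([-1.0000e-03, -3.7232e+01,  2.5241e+01,  1.7000e-02, -0.0000e+00,
       -0.0000e+00]), 'eef_pos': array([0.174, 0.468, 0.23 ]), 'tool_rot': array([ 0.177,  0.984, -0.001, -0.   ]), 'ft_force': array([-0.115,  1.123, -1.281]), 'ft_torque': array([-0.024, -0.013, -0.017]), 'grasp_force': np.float64(0.0), 'grip_width': np.float64(0.085)}
top [ 0.215 -0.085  1.732] 433.75080695925317
top big_canister 0.94 [129. 197. 161. 227.] 698 [0.428 0.396]
top small_canister 0.81 [330. 205. 354. 227.] 391 [ 0.429 -0.404]
top small_canister 0.58 [231. 191. 255. 222.] 576 [0.457 0.001]
top oblong_canister 0.9 [227. 190. 254. 224.] 558 [0.456 0.003]
top big_lid 0.56 [145. 169. 169. 194.] 555 [0.552 0.349]
top small_lid 0.86 [200. 202. 218. 223.] 307 [0.437 0.129]
top small_lid 0.35 [262. 197. 289. 227.] 502 [ 0.43  -0.136]
top oblong_lid 0.88 [390. 199. 422. 222.] 542 [ 0.449 -0.652]
top oblong_lid 0.56 [264. 199. 288. 232.]
[... 234 characters left out ...]
14763
scene big_canister 0.61 [150. 126. 179. 154.] 637 [0.442 0.435]
scene small_canister 0.68 [283. 248. 309. 275.] 666 [ 0.441 -0.379]
scene small_canister 0.33 [230. 204. 259. 234.] 532 [ 0.433 -0.124]
scene oblong_canister 0.79 [211. 173. 241. 209.] 830 [0.467 0.031]
scene big_lid 0.52 [183. 127. 206. 146.] 290 [0.551 0.368]
scene small_lid 0.55 [193. 168. 217. 188.] 270 [0.443 0.144]
scene oblong_lid 0.89 [229. 205. 261. 234.] 618 [ 0.435 -0.127]
scene oblong_lid 0.74 [341. 303. 388. 341.] 976 [ 0.453 -0.643]
scene scoop 0.55 [263. 229. 276. 250.] 126 [ 0.44  -0.246]
scene white_cap_jar 0.7 [175. 140. 189. 162.] 304 [0.454 0.312]
scene cup 0.47 [282. 249. 310. 279.] 684 [ 0.44  -0.381]
```

```bash
python3 - <<'E'
from h import *
c=camera("top"); save(c,"t1.png",(95,155,435,245),2.35)
c=camera("scene"); save(c,"s1.png",(130,100,400,350),2.2)
a=cv2.imread("pics/t1.png");b=cv2.imread("pics/s1.png");print(a.shape,b.shape)
E
```

```text
(212, 799, 3) (550, 594, 3)
```

View pics/t1.png

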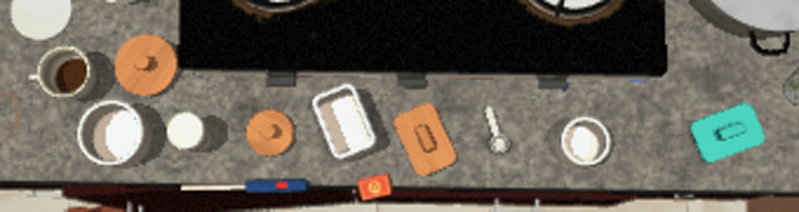

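View pics/s1.png

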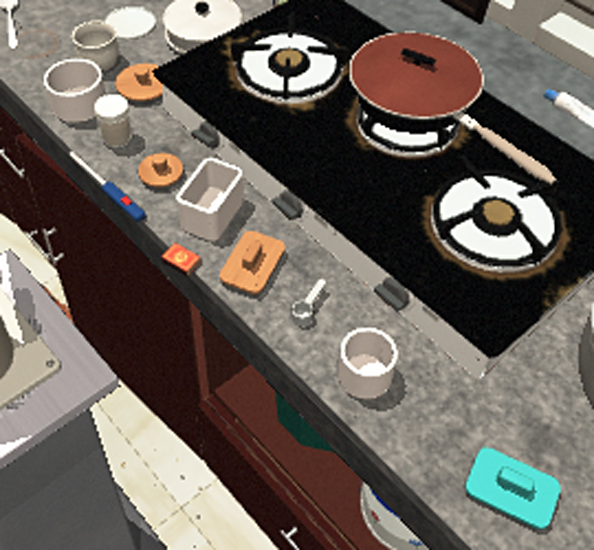

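Top crop (origin 95,155, scale 2.35): from left to right it shows the cup (65,72), big lid (147,65), big canister (112,133), jar (185,130), small lid (270,132), oblong canister (345,122), wooden oblong lid (425,138), scoop (497,130) and small canister (586,140). The oblong-lid candidates are the wooden one at (425,138) and the turquoise one at (728,132). The wooden one is meant, because turquoise is excluded.

Next I move over the area and look with the wrist camera.

>>> {"fn": "drive_tool", "kwargs": {
  "increments": [
    [[26, -6, 10], [0, 0, 0], 0.5],
    [[26, -6, 10], [0, 0, 0], 0.5],
    [[26, -6, 10], [0, 0, 0], 0.5],
    [[26, -6, 10], [0, 0, 0], 0.5],
    [[26, -6, 10], [0, 0, 0], 0.5],
    [[26, -6, 10], [0, 0, 0], 0.5],
    [[26, -6, 10], [0, 0, 0], 0.5],
    [[26, -6, 10], [0, 0, 0], 0.5]
  ]
}}

```text
clock: 1.77
eef_pos: [0.3838, 0.42, 0.3118]
tool_rot: [0.177, 0.984, 0.0, 0.0]
ft_force: [0.2, 0.7, -0.0]
grip_width: 0.0423
grasp_force: 0.0
```

```bash
cat > w.py <<'E'
import sys
from h import *
c=camera("wrist"); save(c,sys.argv[1],s=1.2)
V=np.array(c["view"]); print(np.round(-V[:3,:3].T@V[:3,3],3),np.round(V[:3,:3],2).tolist(),c["K"][0][0])
H=dict(big_canister=.072,small_canister=.072,oblong_canister=.072,big_lid=.019,small_lid=.019,oblong_lid=.019,scoop=.026,white_cap_jar=.085,cup=.072)
for q in sys.argv[2:]:
    for r in silhouettes(q,c)[:2]:
        v,u=np.nonzero(r["region"]); pts=np.c_[u,v].astype(np.float32)
        z=H[q]; P=np.array([ray(c,a,b,z)[:2] for a,b in pts[::7]])
        hull=cv2.convexHull((P*1000).astype(np.float32)); rc=cv2.minAreaRect(hull); ci=cv2.minEnclosingCircle(hull)
        print(q,round(r["conf"],2),np.round(r["bbox"]),len(u),"rect",np.round(rc[0]),np.round(rc[1]),round(rc[2],1),"circ",np.round(ci[0]),round(ci[1],1))
E
python3 w.py w1.png big_canister big_lid white_cap_jar cup; python3 -c "
from h import *;o=get_obs();print(o['eef_pos'],o['joint_pos'],o['grip_width'])"
```

```text
[0.318 0.444 0.455] [[0.35, 0.94, -0.0], [0.9, -0.33, 0.28], [0.26, -0.1, -0.96]] 294.20761854362905
big_canister 0.88 [202. 152. 284. 238.] 5054 rect [424. 388.] [107. 111.] 34.0 circ [422. 388.] 58.3
big_canister 0.73 [216. 237. 281. 290.] 2960 rect [521. 359.] [92. 92.] 85.7 circ [522. 359.] 47.5
big_lid 0.92 [213. 237. 280. 292.] 3041 rect [550. 346.] [107. 106.] 4.9 circ [550. 347.] 54.7
white_cap_jar 0.57 [138. 198. 190. 254.] 2234 rect [420. 271.] [62. 86.] 42.8 circ [421. 273.] 44.2
cup 0.76 [289. 206. 362. 265.] 2226 rect [510. 475.] [95. 76.] 54.1 circ [514. 477.] 51.7
[0.38231248 0.42039751 0.31080985] [8.32569274e-01 3.67955858e-01 3.85151481e-01 1.58900132e+00
 4.47294694e-04 1.18971993e+00] 0.04278978909375166
```

View pics/w1.png

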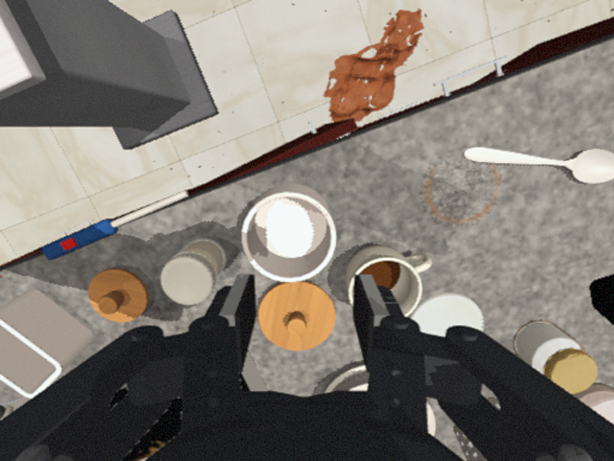

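Wrist view (1.2x): big canister at (290,237), wooden big lid at (297,315), jar at (192,272), cup at (385,285) and small lid at (118,295). The big lid's fitted radius of 54.7 mm matches the list. I continue along the counter.

>>> {"fn": "drive_tool", "kwargs": {
  "increments": [
    [[0, -40, -3], [0, 0, 0], 0.5],
    [[0, -40, -3], [0, 0, 0], 0.5],
    [[0, -40, -3], [0, 0, 0], 0.5],
    [[0, -40, -3], [0, 0, 0], 0.5],
    [[0, -40, -3], [0, 0, 0], 0.5],
    [[0, -40, -3], [0, 0, 0], 0.5],
    [[0, -40, -3], [0, 0, 0], 0.5],
    [[0, -40, -3], [0, 0, 0], 0.5]
  ]
}}

```text
clock: 2.68
eef_pos: [0.3809, 0.0996, 0.2868]
tool_rot: [0.176, 0.984, 0.0, -0.0]
ft_force: [0.1, -0.6, -0.2]
grip_width: 0.0423
grasp_force: 0.0
```

```bash
python3 w.py w2.png small_lid oblong_canister oblong_lid
```

```text
[0.315 0.123 0.43 ] [[0.35, 0.94, -0.0], [0.9, -0.33, 0.28], [0.26, -0.1, -0.96]] 294.20761854362905
small_lid 0.9 [258. 160. 319. 212.] 2412 rect [436. 130.] [78. 78.] 8.2 circ [436. 130.] 41.0
oblong_canister 0.71 [154. 181. 248. 280.] 4397 rect [445.  11.] [115.  94.] 24.6 circ [445.  12.] 69.1
oblong_lid 0.77 [ 82. 200. 164. 272.] 3253 rect [ 428. -132.] [110.  76.] 25.9 circ [ 427. -133.] 59.8
```

>>> {"fn": "drive_tool", "kwargs": {
  "increments": [
    [[0, -40, -3], [0, 0, 0], 0.5],
    [[0, -40, -3], [0, 0, 0], 0.5],
    [[0, -40, -3], [0, 0, 0], 0.5],
    [[0, -40, -3], [0, 0, 0], 0.5],
    [[0, -40, -3], [0, 0, 0], 0.5],
    [[0, -40, -3], [0, 0, 0], 0.5],
    [[0, -40, -3], [0, 0, 0], 0.5],
    [[0, -40, -3], [0, 0, 0], 0.5]
  ]
}}

```text
clock: 3.55
eef_pos: [0.3836, -0.2194, 0.2631]
tool_rot: [0.175, 0.984, 0.0, 0.0]
ft_force: [1.7, 0.8, 0.4]
grip_width: 0.0429
grasp_force: 0.0
```

```bash
python3 w.py w3.png small_canister oblong_lid scoop; python3 -c "
from h import *;o=get_obs();print(o['eef_pos'],o['tool_rot'])"
```

```text
[ 0.318 -0.196  0.406] [[0.34, 0.94, 0.0], [0.9, -0.33, 0.28], [0.26, -0.09, -0.96]] 294.20761854362905
small_canister 0.85 [103. 201. 176. 275.] 4092 rect [ 417. -382.] [ 78. 107.] 22.3 circ [ 417. -382.] 54.2
oblong_lid 0.97 [  0. 258.  47. 326.] 2112 rect [ 449. -642.] [ 73. 118.] 23.4 circ [ 448. -642.] 64.7
oblong_lid 0.95 [282. 125. 369. 208.] 4429 rect [ 428. -135.] [113.  75.] 25.0 circ [ 427. -133.] 60.3
scoop 0.67 [224. 185. 269. 232.] 871 rect [ 442. -247.] [81. 35.] 29.3 circ [ 443. -250.] 42.3
[ 0.38326217 -0.21855616  0.26264822] [ 1.77110992e-01  9.84190429e-01  6.85051945e-04 -6.52663439e-04]
```

View pics/w3.png

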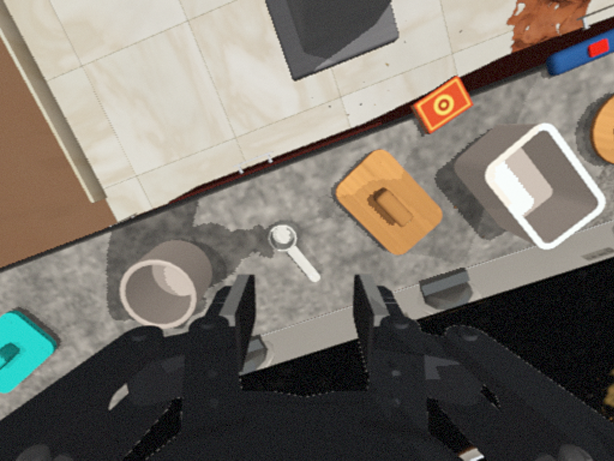

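```bash
python3 - <<'E'
from h import *
c=camera("wrist")
b=ray(c,282/1.2,236/1.2,.026)[:2]; e=ray(c,316/1.2,280/1.2,.025)[:2]; print(b,e,np.linalg.norm(e-b),np.degrees(np.arctan2(*(e-b)[::-1])))
r=silhouettes("scoop",c)[0]; v,u=np.nonzero(r["region"])
P=np.array([ray(c,a,d,.025)[:2] for a,d in zip(u,v)])
# find axis by rect and extremes
rc=cv2.minAreaRect((P*1000).astype(np.float32)); th=np.radians(rc[2] if rc[1][0]>rc[1][1] else rc[2]+90); 
ax=np.array([np.cos(th),np.sin(th)]); 
if ax[0]<0: ax=-ax
s=P@ax; n=P@[-ax[1],ax[0]]; print(rc)
h=(s>s.max()-.04); print("handle line n",n[h].mean(), np.polyfit(s[h],n[h],1),"smin,max",s.min(),s.max())
hp=P[h]; cc=hp.mean(0); d=np.linalg.svd(hp-cc)[2][0]; d*=np.sign(d[0]); print("handle ctr",cc,np.degrees(np.arctan2(d[1],d[0])))
bw=P[s<s.min()+.03]; print("bowl",bw.mean(0),"tip",cc+d*((P-cc)@d).max())
E
```

```text
[ 0.4191912  -0.25856645] [ 0.48352239 -0.24098801] 0.0666896053406147 15.282946436993171
((444.7517395019531, -256.3303527832031), (85.8067626953125, 33.4152946472168), 6.174956798553467)
handle line n -0.2951774053155892 [ 0.19097157 -0.37872203] smin,max 0.3716958379103439 0.45750259705006574
handle ctr [ 0.46668404 -0.24640827] 18.22414202340418
bowl [ 0.41823344 -0.25870028] tip [ 0.48594611 -0.24006622]
```

Wrist view (1.2x): scoop bowl at (282,236), handle tip at (316,280), wooden oblong lid at (388,203), small canister at (165,285). The bowl-to-tip length of 66.7 mm matches 66. I turn and go over the scoop's handle.

>>> {"fn": "drive_tool", "kwargs": {
  "increments": [
    [[11, -5, -25], [0, 0, 6], 0.5],
    [[11, -5, -25], [0, 0, 6], 0.5],
    [[11, -5, -25], [0, 0, 6], 0.5],
    [[11, -5, -25], [0, 0, 6], 0.5],
    [[11, -5, -25], [0, 0, 6], 0.5],
    [[11, -6, -25], [0, 0, 6], 0.5],
    [[0, 0, 0], [0, 0, 0], 0.5]
  ]
}}

```text
clock: 4.43
eef_pos: [0.4484, -0.2472, 0.1088]
tool_rot: [-0.139, 0.99, 0.002, -0.003]
ft_force: [-0.5, 1.2, -0.4]
grip_width: 0.0427
grasp_force: 0.0
```

```bash
python3 w.py w4.png scoop; python3 - <<'E'
from h import *
o=get_obs();print(o['eef_pos'],o['tool_rot'])
c=camera("wrist")
q=np.array([.419,-.2586]); a=np.radians(15.5); d=np.array([np.cos(a),np.sin(a)])
print(proj(c,[[*q,.026],[*(q+d*.066),.026],[*(q+d*.032),.026],[*o['eef_pos']]]))
E
```

```text
[ 0.382 -0.268  0.252] [[-0.28, 0.96, 0.0], [0.93, 0.26, 0.27], [0.26, 0.08, -0.96]] 294.20761854362905
scoop 0.72 [228. 142. 269. 237.] 2261 rect [ 442. -250.] [82. 30.] 27.5 circ [ 445. -254.] 41.5
[ 0.44859973 -0.24812352  0.11282503] [-1.36102524e-01  9.90693732e-01  9.31611070e-04 -1.07946631e-03]
[[251.12351872 157.5658705 ]
 [250.97515354 234.63519737]
 [251.04880465 196.37661521]
 [254.32248488 242.8540336 ]]
```

View pics/w4.png

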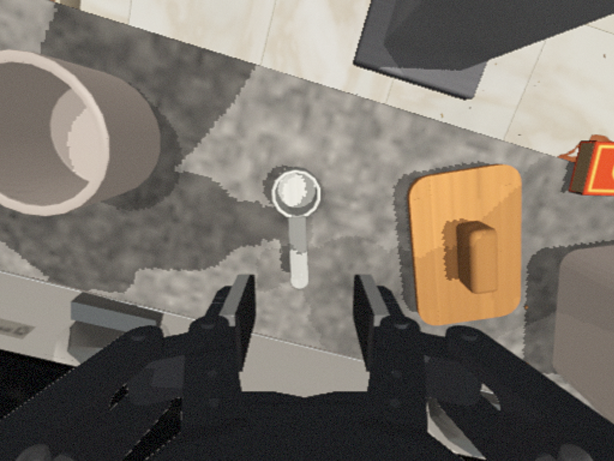

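Scoop seen upright: bowl centre at (296,193), tip at (300,285). It lies about 3 mm from my estimate, so I descend with that correction.

>>> {"fn": "drive_tool", "kwargs": {
  "increments": [
    [[4, -2, -25], [0, 0, 2], 0.5],
    [[0, 0, -25], [0, 0, 0], 0.5],
    [[0, 0, -25], [0, 0, 0], 0.5],
    [[0, 0, -18], [0, 0, 0], 0.5],
    [[0, 0, -10], [0, 0, 0], 0.5],
    [[0, 0, 0], [0, 0, 0], 0],
    [[0, 0, 0], [0, 0, 0], 0],
    [[0, 0, 0], [0, 0, 0], 0]
  ]
}}

```text
clock: 5.25
eef_pos: [0.4541, -0.2531, 0.0123]
tool_rot: [-0.153, 0.988, -0.001, 0.001]
ft_force: [0.4, 0.4, 0.7]
grip_width: 0.0098
grasp_force: 58.4
```

>>> {"fn": "drive_tool", "kwargs": {
  "increments": [
    [[0, 0, 0], [0, 0, 0], 0],
    [[0, 0, 0], [0, 0, 0], 0]
  ]
}}

```text
clock: 5.42
eef_pos: [0.4542, -0.2531, 0.0121]
tool_rot: [-0.153, 0.988, -0.001, 0.002]
ft_force: [1.2, -0.2, 2.8]
grip_width: 0.0092
grasp_force: 58.5
```

>>> {"fn": "drive_tool", "kwargs": {
  "increments": [
    [[0, 0, 15], [0, 0, 0], 0],
    [[0, 0, 30], [0, 0, 0], 0],
    [[-5, 0, 38], [0, 0, 0], 0],
    [[-10, 15, 38], [0, 0, 0], 0],
    [[-10, 32, 25], [0, 0, 0], 0],
    [[-10, 38, 10], [0, 0, 0], 0],
    [[-10, 38, 10], [0, 0, 0], 0],
    [[-5, 40, 5], [0, 0, 0], 0]
  ]
}}

```text
clock: 6.08
eef_pos: [0.4023, -0.089, 0.183]
tool_rot: [-0.151, 0.988, -0.001, 0.002]
ft_force: [2.0, -0.3, -1.5]
grip_width: 0.0096
grasp_force: 58.6
```

>>> {"fn": "drive_tool", "kwargs": {
  "increments": [
    [[0, 40, 5], [0, 0, 0], 0],
    [[0, 40, 5], [0, 0, 0], 0],
    [[0, 40, 5], [0, 0, 0], 0],
    [[0, 40, 5], [0, 0, 0], 0],
    [[0, 40, 5], [0, 0, 0], 0],
    [[0, 40, 5], [0, 0, 0], 0],
    [[0, 40, 5], [0, 0, 0], 0],
    [[0, 40, 5], [0, 0, 0], 0]
  ]
}}

```text
clock: 6.75
eef_pos: [0.4023, 0.2322, 0.2219]
tool_rot: [-0.153, 0.988, 0.0, 0.001]
ft_force: [0.5, -0.1, 0.1]
grip_width: 0.0097
grasp_force: 58.6
```

>>> {"fn": "drive_tool", "kwargs": {
  "increments": [
    [[0, 40, 0], [0, 0, 0], 0],
    [[0, 40, 0], [0, 0, 0], 0],
    [[0, 30, 0], [0, 0, 0], 0],
    [[0, 15, 0], [0, 0, 0], 0],
    [[0, 0, 0], [0, 0, 0], 0],
    [[0, 0, 0], [0, 0, 0], 0]
  ]
}}

```text
clock: 7.25
eef_pos: [0.4024, 0.3557, 0.2208]
tool_rot: [-0.153, 0.988, -0.0, -0.0]
ft_force: [-0.5, 0.1, -0.2]
grip_width: 0.0095
grasp_force: 58.6
```

```bash
python3 w.py w5.png big_canister scoop; python3 - <<'E'
from h import *
o=get_obs();print(o['eef_pos'],o['tool_rot'])
E
```

```text
[0.336 0.334 0.364] [[-0.3, 0.95, -0.0], [0.92, 0.29, 0.28], [0.26, 0.08, -0.96]] 294.20761854362905
big_canister 0.88 [224. 148. 327. 248.] 3538 rect [413. 386.] [ 95. 104.] 1.5 circ [420. 385.] 56.9
scoop 0.73 [220. 156. 290. 313.] 5796 rect [484. 392.] [218.  80.] 26.0 circ [489. 382.] 110.3
[0.40277034 0.35407764 0.22108583] [-1.51959793e-01  9.88386651e-01 -2.07155346e-04 -7.67489802e-05]
```

View pics/w5.png

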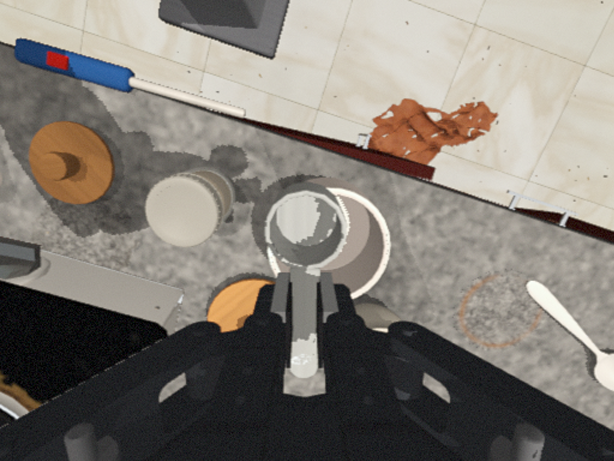

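The scoop is held level, bowl at (308,230). The canister rim is visible right of it, from (340,190) through (390,240) to (350,298). I fit the rim.

```bash
python3 - <<'E'
from h import *
im=cv2.imread("pics/w5.png").astype(float).mean(2)
c=camera("wrist"); t=np.radians(np.arange(0,360,3))
def ring(x,y,r):
    P=np.c_[x+r*np.cos(t),y+r*np.sin(t),np.full(len(t),.072)]
    uv=proj(c,P); k=(uv[:,0]>290)&(uv[:,1]<250)
    g=cv2.remap(c["image"].mean(2).astype(np.float32),uv[:,0].astype(np.float32),uv[:,1].astype(np.float32),1)[...,0]
    return g[k].mean() if k.sum()>8 else 0, k.sum()
best=[]
for x in np.arange(.405,.445,.001):
    for y in np.arange(.37,.41,.001):
        i=np.mean([ring(x,y,r)[0] for r in(.049,.051,.053)]); ou=ring(x,y,.057)[0]; inn=ring(x,y,.045)[0]
        best.append((i-.5*ou-.5*inn,x,y,ring(x,y,.051)[1]))
best.sort(reverse=True); print(np.round(best[:6],3))
b=best[0]; P=np.c_[b[1]+.054*np.cos(t),b[2]+.054*np.sin(t),t*0+.072]
for u,v in proj(c,P): cv2.circle(c["image"],(int(round(u)),int(round(v))),0,(255,0,0),-1)
save(c,"f5.png",(190,130,350,270),3)
E
```

```text
[[102.826   0.426   0.385  48.   ]
 [100.366   0.425   0.385  48.   ]
 [ 98.259   0.426   0.384  48.   ]
 [ 97.303   0.425   0.384  48.   ]
 [ 96.581   0.427   0.385  48.   ]
 [ 93.981   0.426   0.386  48.   ]]
```

View pics/f5.png

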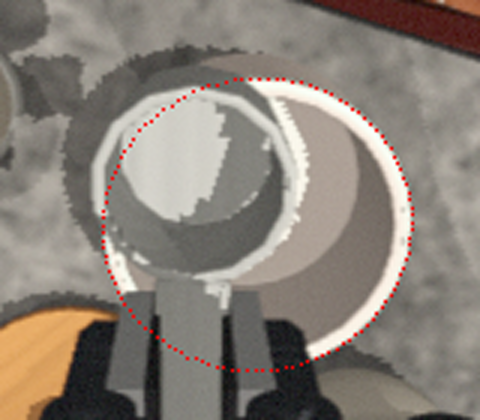

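The ring fit is excellent: canister at (0.426, 0.385). I lower the scoop in.

>>> {"fn": "drive_tool", "kwargs": {
  "increments": [
    [[15, 17, 0], [0, 0, 0], 0],
    [[14, 16, -10], [0, 0, 0], 0],
    [[0, 0, -30], [0, 0, 0], 0],
    [[0, 0, -35], [0, 0, 0], 0],
    [[0, 0, -35], [0, 0, 0], 0],
    [[0, 0, -35], [0, 0, 0], 0],
    [[0, 0, -30], [0, 0, 0], 0],
    [[0, 0, -15], [0, 0, 0], 0]
  ]
}}

```text
clock: 8.12
eef_pos: [0.43, 0.385, 0.027]
tool_rot: [-0.152, 0.988, -0.002, -0.003]
ft_force: [-0.3, -1.2, -0.5]
grip_width: 0.0095
grasp_force: 58.6
```

>>> {"fn": "drive_tool", "kwargs": {
  "increments": [
    [[0, 0, -6], [0, 0, 0], 0],
    [[0, 0, -4], [0, 0, 0], 0],
    [[0, 0, 0], [0, 0, 0], 0],
    [[0, 0, 0], [0, 0, 0], 0.3],
    [[0, 0, 0], [0, 0, 0], 0.3],
    [[0, 0, 0], [0, 0, 0], 0.3],
    [[0, 0, 15], [0, 0, 0], 0.3],
    [[0, 0, 25], [0, 0, 0], 0.3]
  ]
}}

```text
clock: 8.78
eef_pos: [0.4306, 0.3872, 0.0602]
tool_rot: [-0.153, 0.988, -0.001, -0.002]
ft_force: [0.6, 0.2, -0.1]
grip_width: 0.0255
grasp_force: 0.0
```

>>> {"fn": "drive_tool", "kwargs": {
  "increments": [
    [[0, 0, 38], [0, 0, 0], 0.5],
    [[0, 0, 38], [0, 0, 0], 0.5],
    [[5, -5, 38], [0, 0, 0], 0.5],
    [[5, -5, 38], [0, 0, 0], 0.5],
    [[10, -5, 20], [0, 0, 0], 0.5],
    [[0, 0, 0], [0, 0, 0], 0.5],
    [[0, 0, 0], [0, 0, 0], 0.5]
  ]
}}

```text
clock: 9.37
eef_pos: [0.4531, 0.374, 0.2361]
tool_rot: [-0.152, 0.988, 0.002, 0.003]
ft_force: [0.2, 0.8, -0.7]
grip_width: 0.043
grasp_force: 0.0
```

```bash
cat >> h.py <<'E'
t=np.radians(np.arange(0,360,3))
def samp(c,uv):
    return cv2.remap(c["image"].astype(np.float32),uv[:,0].astype(np.float32),uv[:,1].astype(np.float32),1)[:,0]
def rim(c,x0,y0,R=.054,w=.006,k=None,rng=.015,z=.072):
    b=(-1,)
    for x in np.arange(x0-rng,x0+rng,.001):
        for y in np.arange(y0-rng,y0+rng,.001):
            f=lambda r: samp(c,proj(c,np.c_[x+r*np.cos(t),y+r*np.sin(t),t*0+z])).mean()
            s=np.mean([f(R-w*q) for q in(.2,.5,.8)])-.5*f(R+.003)-.5*f(R-w-.003)
            if s>b[0]: b=(s,x,y)
    return np.round(b,3)
def disc(c,q):
    r=silhouettes(q,c); 
    for r in r[:2]:
        v,u=np.nonzero(r["region"]); P=np.array([ray(c,a,b,.019)[:2] for a,b in zip(u,v)]); 
        h=cv2.convexHull((P*1000).astype(np.float32)); print(q,r["conf"],cv2.fitEllipse(h),cv2.minAreaRect(h))
E
python3 - <<'E'
from h import *
o=get_obs();print(o['eef_pos'],o['tool_rot'])
c=camera("wrist"); print(rim(c,.426,.385)); disc(c,"big_lid")
P=np.c_[.55+.054*np.cos(t),.347+.054*np.sin(t),t*0+.019]; P=np.r_[P,np.c_[.55+.013*np.cos(t),.347+.013*np.sin(t),t*0+.045]]
for u,v in proj(c,P): cv2.circle(c["image"],(int(round(u)),int(round(v))),0,(0,0,255),-1)
save(c,"f6.png",s=1.5)
E
```

```text
[0.45313403 0.37400199 0.23612409] [-0.15223228  0.9883389   0.0018583   0.0028473 ]
[97.935  0.426  0.385]
big_lid 0.61 ((549.7677612304688, 346.744384765625), (107.41960144042969, 108.18077087402344), 107.38885498046875) ((544.755615234375, 347.4097595214844), (108.50934600830078, 99.88709259033203), 78.3943099975586)
```

View pics/f6.png

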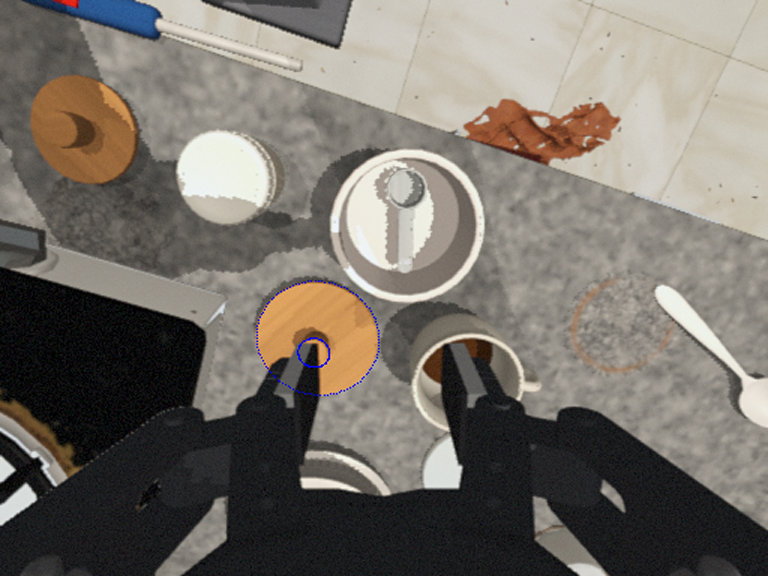

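The scoop lies inside the big canister at (403,215). The overlay confirms the big lid at (0.550, 0.347) and the canister is unmoved. I grasp the big lid.

>>> {"fn": "drive_tool", "kwargs": {
  "increments": [
    [[25, -7, -20], [0, 0, 0], 0.6],
    [[25, -7, -20], [0, 0, 0], 0.6],
    [[25, -7, -25], [0, 0, 0], 0.6],
    [[22, -6, -35], [0, 0, 0], 0.6],
    [[0, 0, -35], [0, 0, 0], 0.6],
    [[0, 0, -30], [0, 0, 0], 0.6],
    [[0, 0, -20], [0, 0, 0], 0.6],
    [[0, 0, 0], [0, 0, 0], 0.6]
  ]
}}

```text
clock: 10.13
eef_pos: [0.5433, 0.3431, 0.0397]
tool_rot: [-0.153, 0.988, -0.003, -0.007]
ft_force: [-1.0, -0.5, -0.6]
grip_width: 0.0513
grasp_force: 0.0
```

>>> {"fn": "drive_tool", "kwargs": {
  "increments": [
    [[0, 0, 0], [0, 0, 0], 0.6],
    [[0, 0, 0], [0, 0, 0], 0.6]
  ]
}}

```text
clock: 10.3
eef_pos: [0.5488, 0.3468, 0.0486]
tool_rot: [-0.153, 0.988, 0.0, 0.0]
ft_force: [-0.2, -0.2, -0.5]
grip_width: 0.051
grasp_force: 0.0
```

```bash
python3 - <<'E'
from h import *
c=camera("wrist"); print(proj(c,[[.55,.347,.045],[.55,.347,.019],get_obs()['eef_pos']])); print(get_obs()['eef_pos'],get_obs()['joint_pos'],get_obs()['tool_rot'])
save(c,"w7.png",s=1.5)
E
```

```text
[[253.96863252 242.02030227]
 [253.86456872 223.72093573]
 [254.62617444 245.20348288]]
[0.54950683 0.34719681 0.04964531] [5.63483643e-01 6.53858479e-01 1.62238649e-01 1.07639025e+00
 3.11520569e-05 2.56548070e-01] [-1.52865947e-01  9.88245952e-01  5.69616314e-04  1.27144260e-03]
```

View pics/w7.png

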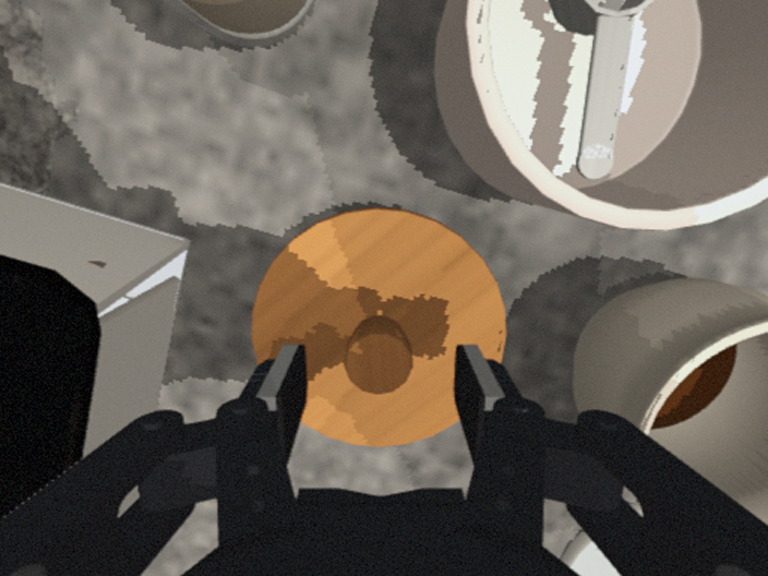

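Lag settled; the knob at (379,360) sits centred between the pads. Descend, grip, lift.

>>> {"fn": "drive_tool", "kwargs": {
  "increments": [
    [[0, -1, -14], [0, 0, 0], 0.6],
    [[0, 0, -12], [0, 0, 0], 0.6],
    [[0, 0, 0], [0, 0, 0], 0],
    [[0, 0, 0], [0, 0, 0], 0],
    [[0, 0, 0], [0, 0, 0], 0],
    [[0, 0, 0], [0, 0, 0], 0],
    [[0, 0, 15], [0, 0, 0], 0],
    [[0, 0, 30], [0, 0, 0], 0]
  ]
}}

```text
clock: 11.02
eef_pos: [0.5457, 0.3433, 0.063]
tool_rot: [-0.153, 0.988, -0.002, -0.004]
ft_force: [-0.5, -0.1, -1.1]
grip_width: 0.0236
grasp_force: 59.0
```

>>> {"fn": "drive_tool", "kwargs": {
  "increments": [
    [[0, 0, 35], [0, 0, 0], 0],
    [[0, 0, 35], [0, 0, 0], 0],
    [[-20, 6, 15], [0, 0, 0], 0],
    [[-26, 8, 0], [0, 0, 0], 0],
    [[-26, 8, 0], [0, 0, 0], 0],
    [[-26, 8, 0], [0, 0, 0], 0],
    [[-26, 9, 0], [0, 0, 0], 0],
    [[0, 0, 0], [0, 0, 0], 0]
  ]
}}

```text
clock: 11.68
eef_pos: [0.4201, 0.3854, 0.1525]
tool_rot: [-0.155, 0.988, 0.0, -0.001]
ft_force: [0.4, -0.6, -1.8]
grip_width: 0.0234
grasp_force: 59.0
```

>>> {"fn": "drive_tool", "kwargs": {
  "increments": [
    [[0, 0, 0], [0, 0, 0], 0],
    [[0, 0, 0], [0, 0, 0], 0]
  ]
}}

```text
clock: 11.85
eef_pos: [0.4251, 0.3846, 0.1525]
tool_rot: [-0.153, 0.988, 0.0, 0.001]
ft_force: [0.6, 0.5, -2.0]
grip_width: 0.024
grasp_force: 59.0
```

```bash
python3 - <<'E'
from h import *
o=get_obs(); p=o['eef_pos']; print(p,o['tool_rot'])
c=camera("wrist")
for z,R,x,y in [(p[2]-.0235+.019,.054,p[0],p[1]),(.072,.054,.426,.385)]:
    for u,v in proj(c,np.c_[x+R*np.cos(t),y+R*np.sin(t),t*0+z]): cv2.circle(c["image"],(int(round(u)),int(round(v))),0,(0,0,255),-1)
save(c,"w8.png",s=1.5)
E
```

```text
[0.42511226 0.38455654 0.15254691] [-1.52809427e-01  9.88255420e-01  2.05793226e-04  6.79684851e-04]
```

View pics/w8.png

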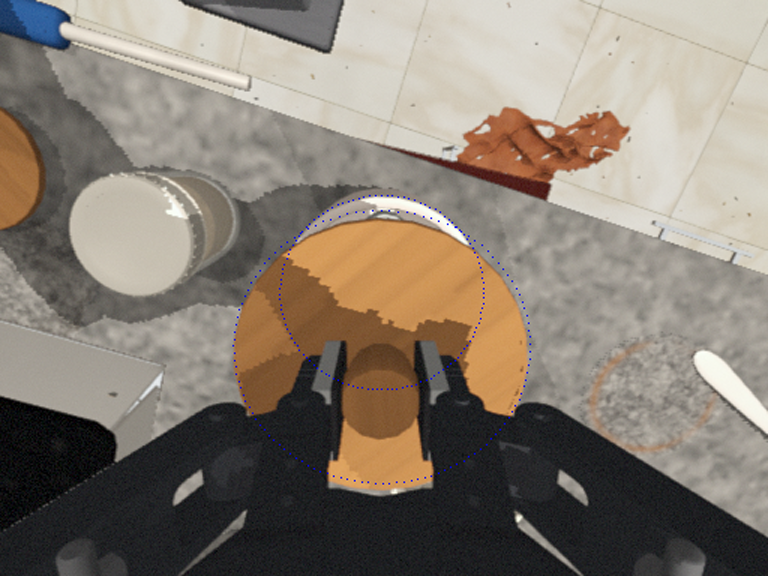

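Lid held over the canister, its board edge within about 3 mm of the prediction. The plug taper allows 8 mm. Lowering.

>>> {"fn": "drive_tool", "kwargs": {
  "increments": [
    [[1, 0, -20], [0, 0, 0], 0],
    [[0, 0, -20], [0, 0, 0], 0],
    [[0, 0, -10], [0, 0, 0], 0],
    [[0, 0, -6], [0, 0, 0], 0],
    [[0, 0, -5], [0, 0, 0], 0],
    [[0, 0, -3], [0, 0, 0], 0],
    [[0, 0, 0], [0, 0, 0], 0],
    [[0, 0, 0], [0, 0, 0], 0]
  ]
}}

```text
clock: 12.57
eef_pos: [0.4262, 0.3846, 0.0886]
tool_rot: [-0.153, 0.988, 0.0, 0.0]
ft_force: [-0.7, -0.4, -1.9]
grip_width: 0.0234
grasp_force: 59.0
```

>>> {"fn": "drive_tool", "kwargs": {
  "increments": [
    [[0, 0, -2], [0, 0, 0], 0],
    [[0, 0, -1], [0, 0, 0], 0],
    [[0, 0, -1], [0, 0, 0], 0],
    [[0, 0, 0], [0, 0, 0], 0],
    [[0, 0, 0], [0, 0, 0], 0]
  ]
}}

```text
clock: 12.98
eef_pos: [0.4255, 0.3847, 0.0848]
tool_rot: [-0.153, 0.988, 0.001, 0.0]
ft_force: [-4.2, -0.7, 4.7]
grip_width: 0.0236
grasp_force: 59.6
```

>>> {"fn": "drive_tool", "kwargs": {
  "increments": [
    [[0, 0, -1], [0, 0, 0], 0],
    [[0, 0, -1], [0, 0, 0], 0],
    [[0, 0, 0], [0, 0, 0], 0],
    [[0, 0, 0], [0, 0, 0], 0]
  ]
}}

```text
clock: 13.32
eef_pos: [0.4255, 0.3848, 0.0843]
tool_rot: [-0.153, 0.988, 0.001, 0.0]
ft_force: [-6.9, -1.9, 13.2]
grip_width: 0.0232
grasp_force: 60.5
```

>>> {"fn": "drive_tool", "kwargs": {
  "increments": [
    [[0, 0, 0], [0, 0, 0], 0.6],
    [[0, 0, 0], [0, 0, 0], 0.6],
    [[0, 0, 0], [0, 0, 0], 0.6],
    [[0, 0, 15], [0, 0, 0], 0.6],
    [[0, 0, 30], [0, 0, 0], 0.6],
    [[0, 0, 38], [0, 0, 0], 0.6],
    [[0, -20, 38], [0, 0, 0], 0.6],
    [[0, 0, 0], [0, 0, 0], 0.6]
  ]
}}

```text
clock: 13.98
eef_pos: [0.4292, 0.3656, 0.2096]
tool_rot: [-0.152, 0.988, 0.003, 0.006]
ft_force: [1.4, 0.9, 0.6]
grip_width: 0.051
grasp_force: 0.0
```

```bash
python3 - <<'E'
from h import *
c=camera("wrist"); w=c["image"].copy()
for r in silhouettes("big_lid",c)[:2]:
    v,u=np.nonzero(r["region"]); P=np.array([ray(c,a,b,.079)[:2] for a,b in zip(u,v)]); h=cv2.convexHull((P*1000).astype(np.float32)); print(r["conf"],cv2.fitEllipse(h))
for u,v in proj(c,np.c_[.426+.054*np.cos(t),.385+.054*np.sin(t),t*0+.079]): cv2.circle(w,(int(round(u)),int(round(v))),0,(0,0,255),-1)
s=camera("scene"); a=cv2.resize(s["image"][105:175,130:230],(0,0),fx=4,fy=4)
w=cv2.resize(w[80:320,110:400],(0,0),fx=1.3,fy=1.3); m=np.zeros((320,800,3),np.uint8); m[:a.shape[0],:400]=a[:320]; m[:w.shape[0],410:410+w.shape[1]]=w[:,:390]
cv2.imwrite("pics/w9.png",m[:,:,::-1])
E
```

```text
0.87 ((427.1421203613281, 385.110595703125), (104.8964614868164, 107.18270111083984), 97.51691436767578)
```

View pics/w9.png

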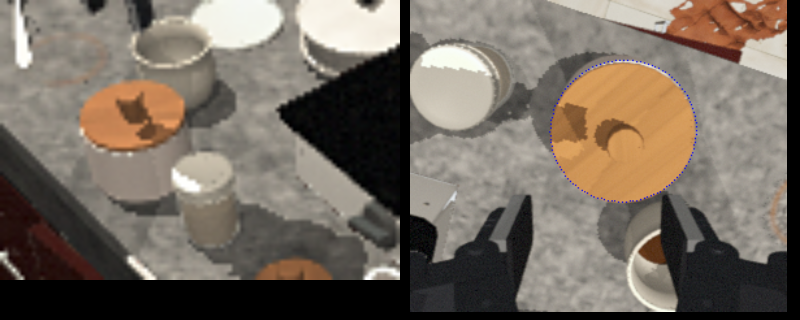

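The left inset shows the lid flush on the canister at (133,115). The right view shows the overlay ring at the home height matching the board, centre (427,385). The big canister is closed. Next is the small lid.

>>> {"fn": "drive_tool", "kwargs": {
  "increments": [
    [[-8, -39, 0], [0, 0, 0], 0.6],
    [[-8, -39, 0], [0, 0, 0], 0.6],
    [[-8, -39, 0], [0, 0, 0], 0.6],
    [[-8, -39, 0], [0, 0, 0], 0.6],
    [[-8, -39, 0], [0, 0, 0], 0.6],
    [[0, -39, 0], [0, 0, 0], 0.6],
    [[0, 0, 0], [0, 0, 0], 0.6],
    [[0, 0, 0], [0, 0, 0], 0.6]
  ]
}}

```text
clock: 14.8
eef_pos: [0.3849, 0.129, 0.2004]
tool_rot: [-0.15, 0.989, -0.0, -0.001]
ft_force: [-0.1, -0.5, 0.7]
grip_width: 0.0515
grasp_force: 0.0
```

```bash
python3 - <<'E'
from h import *
c=camera("wrist"); print(get_obs()['eef_pos']); disc(c,"small_lid")
im=c["image"].astype(int); m=(im[...,0]-im[...,2]>40)
print("knob pred px",proj(c,[[.436,.130,.045]]))
# orange-board circle via dedicated disc contrast
n,l,st,ct=cv2.connectedComponentsWithStats(m.astype(np.uint8))
for i in np.argsort(-st[1:,4])[:3]+1:
    v,u=np.nonzero(l==i); h=cv2.convexHull((np.array([ray(c,a,b,.019)[:2] for a,b in zip(u,v)])*1000).astype(np.float32)); print(st[i],cv2.fitEllipse(h))
E
```

```text
[0.38529501 0.13028487 0.20059271]
small_lid 0.77 ((435.3997497558594, 128.86077880859375), (78.58696746826172, 80.19908905029297), 106.38179016113281) ((435.2166748046875, 128.59962463378906), (78.21598815917969, 78.56539916992188), 17.38365936279297)
knob pred px [[240.59162788 220.65120637]]
[ 425  245   87   88 5308] ((443.7966613769531, 447.2270202636719), (108.1438217163086, 140.18360900878906), 157.6147003173828)
[   0   81   60  110 4995] ((431.0274658203125, -124.86432647705078), (84.14329528808594, 126.63943481445312), 98.3449935913086)
[ 352  104  114   57 3526] ((290.9862976074219, 273.10687255859375), (63.389076232910156, 119.68583679199219), 29.874876022338867)
```

>>> {"fn": "drive_tool", "kwargs": {
  "increments": [
    [[25, 0, -20], [0, 0, 0], 0.6],
    [[25, -1, -30], [0, 0, 0], 0.6],
    [[0, 0, -35], [0, 0, 0], 0.6],
    [[0, 0, -35], [0, 0, 0], 0.6],
    [[0, 0, -28], [0, 0, 0], 0.6],
    [[0, 0, 0], [0, 0, 0], 0.6],
    [[0, 0, 0], [0, 0, 0], 0.6],
    [[0, 0, 0], [0, 0, 0], 0.6]
  ]
}}

```text
clock: 15.57
eef_pos: [0.4366, 0.1312, 0.0547]
tool_rot: [-0.154, 0.988, 0.0, 0.001]
ft_force: [0.3, -0.7, 0.4]
grip_width: 0.0514
grasp_force: 0.0
```

>>> {"fn": "drive_tool", "kwargs": {
  "increments": [
    [[0, 0, -15], [0, 0, 0], 0.6],
    [[0, 0, -13], [0, 0, 0], 0.6],
    [[0, 0, 0], [0, 0, 0], 0.6],
    [[0, 0, 0], [0, 0, 0], 0],
    [[0, 0, 0], [0, 0, 0], 0],
    [[0, 0, 0], [0, 0, 0], 0],
    [[0, 0, 0], [0, 0, 0], 0]
  ]
}}

```text
clock: 16.15
eef_pos: [0.4373, 0.1304, 0.0278]
tool_rot: [-0.153, 0.988, 0.0, 0.002]
ft_force: [-0.0, 0.4, 6.9]
grip_width: 0.023
grasp_force: 58.7
```

>>> {"fn": "drive_tool", "kwargs": {
  "increments": [
    [[0, 0, 20], [0, 0, 0], 0],
    [[0, 0, 38], [0, 0, 0], 0],
    [[0, 0, 38], [0, 0, 0], 0],
    [[-5, -15, 38], [0, 0, 0], 0],
    [[-5, -35, 20], [0, 0, 0], 0],
    [[-5, -38, 20], [0, 0, 0], 0],
    [[-5, -38, 10], [0, 0, 0], 0],
    [[-5, -38, 10], [0, 0, 0], 0]
  ]
}}

```text
clock: 16.82
eef_pos: [0.4111, -0.034, 0.2215]
tool_rot: [-0.153, 0.988, -0.001, 0.002]
ft_force: [1.3, 0.2, -0.9]
grip_width: 0.0231
grasp_force: 59.2
```

>>> {"fn": "drive_tool", "kwargs": {
  "increments": [
    [[-5, -38, 0], [0, 0, 0], 0],
    [[-5, -38, 0], [0, 0, 0], 0],
    [[0, -38, 0], [0, 0, 0], 0],
    [[0, -38, 0], [0, 0, 0], 0],
    [[0, -38, 0], [0, 0, 0], 0],
    [[0, 0, 0], [0, 0, 0], 0],
    [[0, 0, 0], [0, 0, 0], 0],
    [[0, 0, 0], [0, 0, 0], 0]
  ]
}}

```text
clock: 17.48
eef_pos: [0.4006, -0.2225, 0.2194]
tool_rot: [-0.152, 0.988, 0.0, 0.0]
ft_force: [-0.6, 0.7, -0.1]
grip_width: 0.0236
grasp_force: 59.3
```

```bash
python3 - <<'E'
from h import *
c=camera("wrist"); o=get_obs(); p=o['eef_pos']; print(p)
b=rim(c,.42,-.388,R=.040,rng=.025); print(b, proj(c,[[b[1],b[2],.072]]))
w=c["image"]; 
for R,z,x,y in [(.04,.072,b[1],b[2]),(.04,p[2]-.0275+.019,p[0],p[1])]:
    for u,v in proj(c,np.c_[x+R*np.cos(t),y+R*np.sin(t),t*0+z]): cv2.circle(w,(int(round(u)),int(round(v))),0,(0,0,255),-1)
save(c,"w10.png",s=1.3)
E
```

```text
[ 0.40070321 -0.22194176  0.21935348]
[66.678  0.423 -0.397] [[ 78.18965529 147.09545854]]
```

View pics/w10.png

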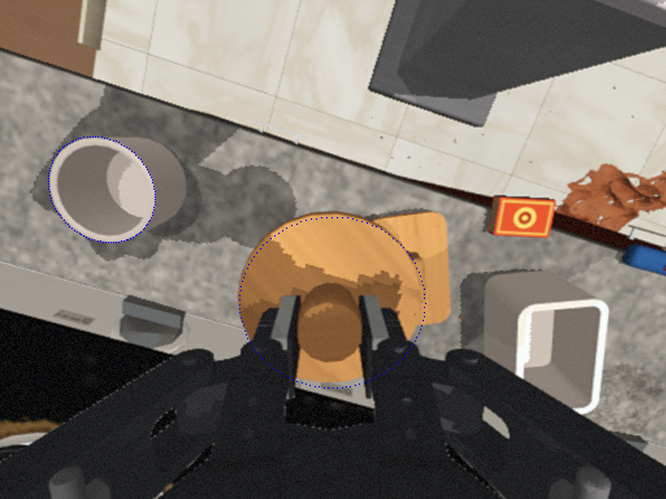

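The small canister ring fits at (102,190), giving (0.423, -0.397). The held lid sits about 2 mm toward the camera, so I correct for that.

>>> {"fn": "drive_tool", "kwargs": {
  "increments": [
    [[4, -30, 0], [0, 0, 0], 0],
    [[4, -36, 0], [0, 0, 0], 0],
    [[4, -36, -10], [0, 0, 0], 0],
    [[4, -36, -20], [0, 0, 0], 0],
    [[4, -36, -20], [0, 0, 0], 0],
    [[4, 0, -20], [0, 0, 0], 0],
    [[0, 0, -10], [0, 0, 0], 0],
    [[0, 0, 0], [0, 0, 0], 0]
  ]
}}

```text
clock: 18.2
eef_pos: [0.4238, -0.3937, 0.136]
tool_rot: [-0.154, 0.988, 0.003, -0.002]
ft_force: [0.0, 1.0, -1.8]
grip_width: 0.0231
grasp_force: 59.5
```

>>> {"fn": "drive_tool", "kwargs": {
  "increments": [
    [[0, 0, -10], [0, 0, 0], 0],
    [[0, 0, 0], [0, 0, 0], 0],
    [[0, 0, 0], [0, 0, 0], 0]
  ]
}}

```text
clock: 18.45
eef_pos: [0.4253, -0.3957, 0.13]
tool_rot: [-0.154, 0.988, -0.0, 0.0]
ft_force: [-0.2, -0.2, -0.4]
grip_width: 0.0235
grasp_force: 59.5
```

>>> {"fn": "drive_tool", "kwargs": {
  "increments": [
    [[0, 0, -15], [0, 0, 0], 0],
    [[0, 0, -12], [0, 0, 0], 0],
    [[0, 0, -7], [0, 0, 0], 0],
    [[0, 0, -4], [0, 0, 0], 0],
    [[0, 0, -2], [0, 0, 0], 0],
    [[0, 0, 0], [0, 0, 0], 0],
    [[0, 0, 0], [0, 0, 0], 0]
  ]
}}

```text
clock: 19.03
eef_pos: [0.4252, -0.3969, 0.0897]
tool_rot: [-0.153, 0.988, -0.0, 0.0]
ft_force: [0.4, 0.3, -1.5]
grip_width: 0.0231
grasp_force: 59.4
```

>>> {"fn": "drive_tool", "kwargs": {
  "increments": [
    [[0, 0, -2], [0, 0, 0], 0],
    [[0, 0, -1], [0, 0, 0], 0],
    [[0, 0, -1], [0, 0, 0], 0],
    [[0, 0, 0], [0, 0, 0], 0],
    [[0, 0, 0], [0, 0, 0], 0]
  ]
}}

```text
clock: 19.45
eef_pos: [0.4253, -0.397, 0.0878]
tool_rot: [-0.153, 0.988, -0.001, 0.001]
ft_force: [-3.0, 3.1, 10.4]
grip_width: 0.0231
grasp_force: 60.6
```

>>> {"fn": "drive_tool", "kwargs": {
  "increments": [
    [[0, 0, 0], [0, 0, 0], 0.6],
    [[0, 0, 0], [0, 0, 0], 0.6],
    [[0, 0, 0], [0, 0, 0], 0.6],
    [[0, 0, 15], [0, 0, 0], 0.6],
    [[0, 0, 35], [0, 0, 0], 0.6],
    [[0, 5, 38], [0, 0, 0], 0.6],
    [[-5, 35, 38], [0, 0, 0], 0.6],
    [[-10, 38, 30], [0, 0, 0], 0.6]
  ]
}}

```text
clock: 20.12
eef_pos: [0.4136, -0.3329, 0.231]
tool_rot: [-0.152, 0.988, -0.001, 0.001]
ft_force: [0.5, 0.4, -0.1]
grip_width: 0.0512
grasp_force: 0.0
```

>>> {"fn": "drive_tool", "kwargs": {
  "increments": [
    [[-10, 38, 5], [0, 0, 0], 0.6],
    [[-10, 38, 5], [0, 0, 0], 0.6],
    [[-10, 38, 5], [0, 0, 0], 0.6],
    [[-5, 38, 5], [0, 0, 0], 0.6],
    [[0, 38, 0], [0, 0, 0], 0.6],
    [[0, 20, 0], [0, 0, 0], 0.6],
    [[0, 0, 0], [0, 0, 0], 0.6],
    [[0, 0, 0], [0, 0, 0], 0.6]
  ]
}}

```text
clock: 20.78
eef_pos: [0.3777, -0.121, 0.2491]
tool_rot: [-0.154, 0.988, -0.0, 0.0]
ft_force: [-0.3, -0.5, 0.9]
grip_width: 0.0515
grasp_force: 0.0
```

```bash
cat >> h.py <<'E'
from scipy.optimize import minimize
from scipy.spatial.transform import Rotation as Ro
def rrect(x,y,a,hx,hy,z,rad,n=24):
    th=np.linspace(0,2*np.pi,4*n,endpoint=False)+1e-6
    q=np.sign(np.c_[np.cos(th),np.sin(th)])*[hx-rad,hy-rad]+rad*np.c_[np.cos(th),np.sin(th)]
    # add straight edges
    q=np.r_[q,q[:1]]; s=np.r_[0,np.cumsum(np.linalg.norm(np.diff(q,axis=0),axis=1))]; w=np.linspace(0,s[-1],120,endpoint=False)
    q=np.c_[np.interp(w,s,q[:,0]),np.interp(w,s,q[:,1])]
    ca,sa=np.cos(a),np.sin(a); return np.c_[x+q[:,0]*ca-q[:,1]*sa,y+q[:,0]*sa+q[:,1]*ca,np.full(120,z)]
def obrim(c,x0,y0,a0):
    def f(p):
        g=lambda d:samp(c,proj(c,rrect(*p,.056-d,.037-d,.072,max(.014-d,.004)))).mean()
        return -(np.mean([g(.0015),g(.003),g(.0045)])-.5*g(-.003)-.5*g(.009))
    G=min(((f((x,y,a)),x,y,a) for x in np.arange(x0-.02,x0+.021,.004) for y in np.arange(y0-.02,y0+.021,.004) for a in a0+np.arange(-.2,.21,.05)))
    r=minimize(f,G[1:],method="Nelder-Mead",options=dict(initial_simplex=np.array(G[1:])+np.array([[0,0,0],[.003,0,0],[0,.003,0],[0,0,.03]])))
    return r.x,-r.fun
E
cat > ob.py <<'E'
from h import *
c=camera("wrist"); o=get_obs(); print(o['eef_pos'],o['tool_rot']); w=c["image"].copy()
for q,z in [("oblong_lid",.019),("oblong_canister",.072),("small_lid",.079)]:
    for r in silhouettes(q,c)[:2]:
        v,u=np.nonzero(r["region"]); h=cv2.convexHull((np.array([ray(c,a,b,z)[:2] for a,b in zip(u,v)])*1000).astype(np.float32)); print(q,r["conf"],r["bbox"],cv2.minAreaRect(h), cv2.fitEllipse(h)[0])
p,s=obrim(c,.455,.003,.38); print("rim",p,s)
for u,v in proj(c,rrect(*p,.056,.037,.072,.014)): cv2.circle(w,(int(round(u)),int(round(v))),0,(255,0,0),-1)
L=(.428,-.134,np.radians(25))
for P in (rrect(*L,.056,.037,.019,.012),rrect(*L,.022,.009,.045,.003)):
    for u,v in proj(c,P): cv2.circle(w,(int(round(u)),int(round(v))),0,(0,0,255),-1)
cv2.imwrite("pics/w11.png",cv2.resize(w,None,fx=1.5,fy=1.5)[:,:,::-1])
E
python3 ob.py
```

```text
[ 0.37775598 -0.12175616  0.24898783] [-1.53128896e-01  9.88206121e-01 -3.96726422e-04  2.16524120e-04]
oblong_lid 0.89 [201.1, 146.9, 268.2, 236.2] ((427.91497802734375, -133.91993713378906), (115.35448455810547, 76.59423065185547), 24.732086181640625) (426.86505126953125, -133.06076049804688)
oblong_canister 0.59 [290.6, 192.0, 360.4, 298.4] ((440.1268615722656, -7.313301086425781), (133.82208251953125, 80.81379699707031), 23.610870361328125) (443.4212341308594, -7.196531295776367)
small_lid 0.79 [0.6, 99.5, 37.3, 173.1] ((421.4369812011719, -371.2270202636719), (77.09593963623047, 33.18799591064453), 4.415743350982666) (421.5138854980469, -381.11505126953125)
small_lid 0.47 [467.8, 252.4, 512.0, 317.3] ((427.0508117675781, 197.50167846679688), (97.93756103515625, 51.49909973144531), 31.36628532409668) (419.19622802734375, 200.69482421875)
rim [4.50613397e-01 2.97965409e-04 4.11242022e-01] 78.47076416015625
```

View pics/w11.png

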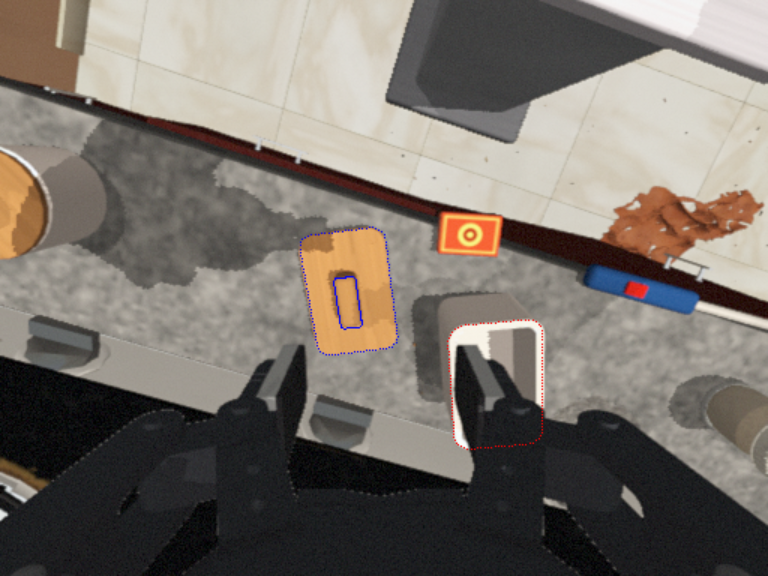

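The lid overlay (board and handle) matches at (350,290): (0.428, -0.134), 25°. I turn +7.4° and grasp the block handle.

>>> {"fn": "drive_tool", "kwargs": {
  "increments": [
    [[25, -6, -30], [0, 0, 3.7], 0.6],
    [[25, -6, -35], [0, 0, 3.7], 0.6],
    [[0, 0, -35], [0, 0, 0], 0.6],
    [[0, 0, -35], [0, 0, 0], 0.6],
    [[0, 0, -35], [0, 0, 0], 0.6],
    [[0, 0, -25], [0, 0, 0], 0.6],
    [[0, 0, 0], [0, 0, 0], 0.6],
    [[0, 0, 0], [0, 0, 0], 0.6]
  ]
}}

```text
clock: 21.65
eef_pos: [0.4251, -0.1339, 0.0542]
tool_rot: [-0.215, 0.977, 0.001, -0.002]
ft_force: [0.3, -0.2, 0.0]
grip_width: 0.0513
grasp_force: 0.0
```

>>> {"fn": "drive_tool", "kwargs": {
  "increments": [
    [[2, 0, -16], [0, 0, 0], 0.6],
    [[0, 0, -14], [0, 0, 0], 0.6],
    [[0, 0, 0], [0, 0, 0], 0.6],
    [[0, 0, 0], [0, 0, 0], 0],
    [[0, 0, 0], [0, 0, 0], 0],
    [[0, 0, 0], [0, 0, 0], 0],
    [[0, 0, 0], [0, 0, 0], 0],
    [[0, 0, 0], [0, 0, 0], 0]
  ]
}}

```text
clock: 22.32
eef_pos: [0.43, -0.1339, 0.0271]
tool_rot: [-0.216, 0.976, -0.001, 0.002]
ft_force: [-1.3, -0.1, 6.6]
grip_width: 0.0164
grasp_force: 59.6
```

>>> {"fn": "drive_tool", "kwargs": {
  "increments": [
    [[0, 0, 20], [0, 0, 0], 0],
    [[0, 0, 38], [0, 0, 0], 0],
    [[0, 0, 38], [0, 0, 0], 0],
    [[-15, -15, 38], [0, 0, 0], 0],
    [[-15, -20, 38], [0, 0, 0], 0],
    [[-15, -20, 38], [0, 0, 0], 0],
    [[-25, -20, 10], [0, 0, 0], 0],
    [[0, 0, 0], [0, 0, 0], 0]
  ]
}}

```text
clock: 22.98
eef_pos: [0.3602, -0.2076, 0.2415]
tool_rot: [-0.214, 0.977, -0.003, 0.002]
ft_force: [0.6, 0.9, -2.4]
grip_width: 0.0164
grasp_force: 59.2
```

>>> {"fn": "drive_tool", "kwargs": {
  "increments": [
    [[0, 0, 0], [0, 0, 0], 0],
    [[0, 0, 0], [0, 0, 0], 0],
    [[0, 0, 0], [0, 0, 0], 0]
  ]
}}

```text
clock: 23.23
eef_pos: [0.3614, -0.2036, 0.2364]
tool_rot: [-0.217, 0.976, 0.001, -0.001]
ft_force: [0.8, 0.3, -2.0]
grip_width: 0.0165
grasp_force: 59.1
```

```bash
cat > ob2.py <<'E'
from h import *
c=camera("wrist"); o=get_obs(); e=o['eef_pos']; print(e,o['tool_rot']); w=c["image"].copy()
p,s=obrim(c,.455,.003,.38); print("rim",p,np.degrees(p[2]),s)
for u,v in proj(c,rrect(*p,.056,.037,.072,.014)): cv2.circle(w,(int(round(u)),int(round(v))),0,(255,0,0),-1)
q=o['tool_rot']; a=np.arctan2(2*q[1]**2-1,2*q[0]*q[1])-np.pi/2
for d in (0,):
    for u,v in proj(c,rrect(e[0]-.002,e[1],a,.056,.037,e[2]-.027+.019,.012)): cv2.circle(w,(int(round(u)),int(round(v))),0,(0,0,255),-1)
cv2.imwrite("pics/w12.png",cv2.resize(w,None,fx=1.5,fy=1.5)[:,:,::-1])
E
python3 ob2.py
```

```text
[ 0.36149767 -0.20346688  0.2362473 ] [-2.16748391e-01  9.76226806e-01  8.57892253e-04 -7.89547502e-04]
rim [0.45002982 0.00168546 0.41419621] 23.731694586021515 32.885231018066406
```

View pics/w12.png

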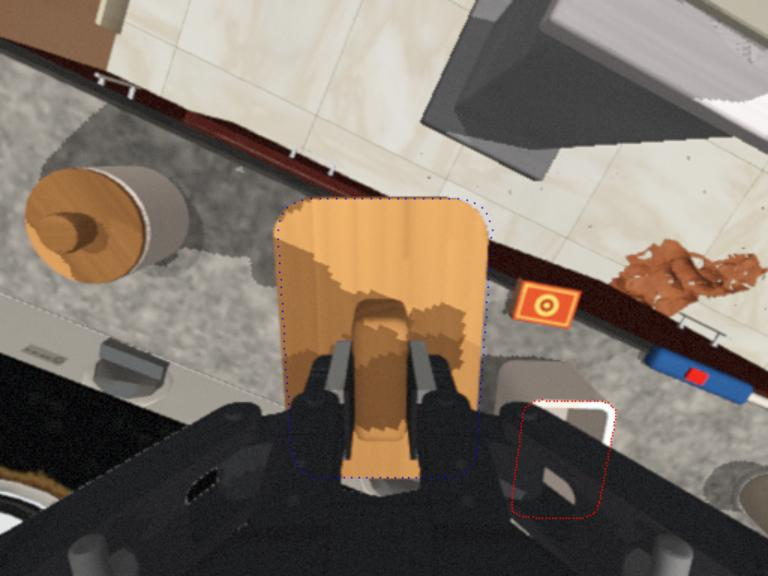

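The lid is held as modelled with a -2 mm x offset. The canister at (565,460) is partly hidden by the gripper, so I shift +x for a clear numeric fit.

>>> {"fn": "drive_tool", "kwargs": {
  "increments": [
    [[25, 0, 0], [0, 0, 0], 0],
    [[30, 0, 0], [0, 0, 0], 0],
    [[30, 0, 0], [0, 0, 0], 0],
    [[15, 0, 0], [0, 0, 0], 0],
    [[0, 0, 0], [0, 0, 0], 0],
    [[0, 0, 0], [0, 0, 0], 0]
  ]
}}

```text
clock: 23.78
eef_pos: [0.4619, -0.2032, 0.2356]
tool_rot: [-0.217, 0.976, 0.001, -0.002]
ft_force: [-0.3, 0.1, -1.8]
grip_width: 0.0169
grasp_force: 59.0
```

```bash
cat >> ob2.py <<'E'
for x,y in ((.423,-.397),):
    for r in silhouettes("small_lid",c)[:2]:
        v,u=np.nonzero(r["region"])
        for z in(.079,): h=cv2.convexHull((np.array([ray(c,a,b,z)[:2] for a,b in zip(u,v)])*1000).astype(np.float32)); print(r["bbox"],cv2.fitEllipse(h))
print("px canister",proj(c,[[p[0],p[1],.072]]))
E
python3 ob2.py
```

```text
[ 0.46109075 -0.20338046  0.23595467] [-2.16876165e-01  9.76197570e-01  9.39674079e-04 -1.46640553e-03]
rim [0.45000145 0.00167934 0.39275211] 22.50303837540295 111.3479232788086
[40.8, 9.1, 130.1, 97.6] ((424.1337585449219, -396.67095947265625), (78.59407806396484, 80.43449401855469), 12.696297645568848)
px canister [[420.19928625 240.19975088]]
```

>>> {"fn": "drive_tool", "kwargs": {
  "increments": [
    [[-2, 25, 0], [0, 0, -0.5], 0],
    [[-2, 35, 0], [0, 0, -1], 0],
    [[-2, 38, 0], [0, 0, -1], 0],
    [[-3, 38, 0], [0, 0, 0], 0],
    [[0, 38, -20], [0, 0, 0], 0],
    [[0, 31, -40], [0, 0, 0], 0],
    [[0, 0, -40], [0, 0, 0], 0],
    [[0, 0, 0], [0, 0, 0], 0]
  ]
}}

```text
clock: 24.55
eef_pos: [0.4453, -0.0046, 0.1385]
tool_rot: [-0.196, 0.981, 0.001, -0.007]
ft_force: [-2.3, 0.9, -2.6]
grip_width: 0.0166
grasp_force: 59.2
```

>>> {"fn": "drive_tool", "kwargs": {
  "increments": [
    [[0, 0, 0], [0, 0, 0], 0],
    [[0, 0, 0], [0, 0, 0], 0]
  ]
}}

```text
clock: 24.72
eef_pos: [0.4533, -0.0065, 0.1466]
tool_rot: [-0.194, 0.981, -0.0, 0.001]
ft_force: [0.7, -0.3, -1.5]
grip_width: 0.0166
grasp_force: 59.3
```

>>> {"fn": "drive_tool", "kwargs": {
  "increments": [
    [[-1, 8, -10], [0, 0, 0], 0],
    [[0, 0, -15], [0, 0, 0], 0],
    [[0, 0, 0], [0, 0, 0], 0],
    [[0, 0, 0], [0, 0, 0], 0],
    [[0, 0, 0], [0, 0, 0], 0]
  ]
}}

```text
clock: 25.13
eef_pos: [0.4532, 0.0013, 0.122]
tool_rot: [-0.194, 0.981, -0.0, 0.002]
ft_force: [-1.0, 0.0, -0.7]
grip_width: 0.0169
grasp_force: 59.3
```

```bash
python3 - <<'E'
from h import *
c=camera("wrist"); o=get_obs(); e=o['eef_pos']; print(e,o['tool_rot'])
q=o['tool_rot']; a0=np.arctan2(2*q[1]**2-1,2*q[0]*q[1])-np.pi/2
r=silhouettes("oblong_lid",c)[0]; m=r["region"]; print(r["conf"],r["bbox"])
v,u=np.nonzero(m)
# fit board-top edges in tool frame: extents of visible mask on plane of board top
P=np.array([ray(c,a,b,e[2]-.008)[:2] for a,b in zip(u,v)])-e[:2]
R=np.array([[np.cos(a0),np.sin(a0)],[-np.sin(a0),np.cos(a0)]]); Q=P@R.T*1000
print(np.degrees(a0),np.percentile(Q,[.2,99.8],axis=0))
for lo in (-45,-35,-25,-15): k=abs(Q[:,0]-lo)<4; print(lo,Q[k,1].min(),Q[k,1].max())
k=abs(Q[:,1])<25; print(Q[k,0].min())
E
```

```text
[0.45310644 0.00141874 0.12182395] [-1.94132949e-01  9.80973694e-01 -3.66092475e-04  1.69590214e-03]
0.56 [181.2, 129.7, 326.2, 319.8]
22.38825448850306 [[-58.12828672 -37.44257043]
 [ 54.43028494  36.70469508]]
-45 -37.34783629182139 36.694184790370606
-35 -37.62653689069061 36.72175045316474
-25 -37.555882225482804 37.210324329600574
-15 -37.956433399778284 36.77937227379961
-58.15225459398222
```

>>> {"fn": "drive_tool", "kwargs": {
  "increments": [
    [[-1.5, 1.5, -10], [0, 0, 0], 0],
    [[0, 0, -10], [0, 0, 0], 0],
    [[0, 0, -7], [0, 0, 0], 0],
    [[0, 0, -4], [0, 0, 0], 0],
    [[0, 0, -2], [0, 0, 0], 0],
    [[0, 0, 0], [0, 0, 0], 0],
    [[0, 0, 0], [0, 0, 0], 0]
  ]
}}

```text
clock: 25.82
eef_pos: [0.4506, 0.0035, 0.0874]
tool_rot: [-0.195, 0.981, -0.0, 0.0]
ft_force: [-0.1, 0.8, -1.4]
grip_width: 0.0167
grasp_force: 59.4
```

>>> {"fn": "drive_tool", "kwargs": {
  "increments": [
    [[0, 0, -1], [0, 0, 0], 0],
    [[0, 0, -1], [0, 0, 0], 0],
    [[0, 0, 0], [0, 0, 0], 0],
    [[0, 0, 0], [0, 0, 0], 0]
  ]
}}

```text
clock: 26.15
eef_pos: [0.4506, 0.0036, 0.0871]
tool_rot: [-0.195, 0.981, -0.0, 0.001]
ft_force: [-4.5, 0.8, 12.4]
grip_width: 0.0167
grasp_force: 61.4
```

Contact came at the expected home height. I release, back off and check numerically.

>>> {"fn": "drive_tool", "kwargs": {
  "increments": [
    [[0, 0, 0], [0, 0, 0], 0.6],
    [[0, 0, 0], [0, 0, 0], 0.6],
    [[0, 0, 0], [0, 0, 0], 0.6],
    [[0, 0, 15], [0, 0, 0], 0.6],
    [[0, 0, 35], [0, 0, 0], 0.6],
    [[0, 0, 38], [0, 0, 0], 0.6],
    [[0, -25, 38], [0, 0, 0], 0.6],
    [[0, -35, 30], [0, 0, 0], 0.6]
  ]
}}

```text
clock: 26.82
eef_pos: [0.451, -0.0501, 0.2377]
tool_rot: [-0.197, 0.98, -0.0, 0.001]
ft_force: [1.9, -0.0, 0.4]
grip_width: 0.051
grasp_force: 0.0
```

>>> {"fn": "drive_tool", "kwargs": {
  "increments": [
    [[10, -35, 5], [0, 0, 0], 0.6],
    [[10, -35, 0], [0, 0, 0], 0.6],
    [[0, -25, 0], [0, 0, 0], 0.6],
    [[0, 0, 0], [0, 0, 0], 0.6],
    [[0, 0, 0], [0, 0, 0], 0.6],
    [[0, 0, 0], [0, 0, 0], 0.6]
  ]
}}

```text
clock: 27.32
eef_pos: [0.4698, -0.1457, 0.2394]
tool_rot: [-0.195, 0.981, 0.001, -0.0]
ft_force: [-0.1, 0.9, -0.4]
grip_width: 0.0512
grasp_force: 0.0
```

```bash
cat > chk.py <<'E'
from h import *
def mm(pts,c,z): return cv2.convexHull((np.array([ray(c,a,b,z)[:2] for a,b in pts])*1000).astype(np.float32))
print(get_obs()['eef_pos'])
for n in("wrist","top","scene"):
    c=camera(n)
    for q,z in [("oblong_lid",.079),("small_lid",.079),("big_lid",.079),("white_cap_jar",.085),("cup",.0)]:
        for r in silhouettes(q,c)[:2]:
            v,u=np.nonzero(r["region"]); h=mm(zip(u,v),c,z); a=cv2.minAreaRect(h); e=cv2.fitEllipse(h) if len(h)>5 else None
            print(n,q,round(r["conf"],2),np.round(r["bbox"]),"rect",np.round(a[0]),np.round(a[1]),round(a[2],1),"ell",np.round(e[0]),np.round(e[1]), "mean0",np.round(ray(c,u.mean(),v.mean(),0)[:2],3))
E
python3 chk.py
```

```text
[ 0.46976306 -0.14566322  0.23939838]
wrist oblong_lid 0.85 [350. 153. 426. 255.] rect [449.   2.] [112.  76.] 22.5 ell [449.   2.] [ 93. 134.] mean0 [0.457 0.045]
wrist small_lid 0.85 [ 0.  0. 71. 75.] rect [ 426. -386.] [71. 62.] 9.2 ell [ 427. -389.] [68. 76.] mean0 [ 0.432 -0.443]
wrist small_lid 0.65 [350. 154. 428. 253.] rect [449.   2.] [113.  77.] 23.7 ell [450.   3.] [ 91. 136.] mean0 [0.457 0.046]
wrist big_lid 0.55 [328. 146. 408. 246.] rect [445. -45.] [ 66. 117.] 86.0 ell [477.  67.] [135. 305.] mean0 [ 0.448 -0.015]
wrist white_cap_jar 0.41 [511. 242. 512. 253.] rect [435. 150.] [14.  1.] 36.1 ell [737. 370.] [1.000e+00 1.545e+03] mean0 [0.443 0.242]
top oblong_lid 0.66 [391. 198. 418. 222.] rect [ 436. -625.] [ 74. 109.] 20.1 ell [ 438. -623.] [ 87. 120.] mean0 [ 0.448 -0.65 ]
top oblong_lid 0.62 [230. 188. 250. 222.] rect [448.   2.] [111.  71.] 21.2 ell [449.   6.] [ 81. 123.] mean0 [0.46  0.009]
top small_lid 0.81 [331. 205. 352. 223.] rect [ 424. -396.] [69. 77.] 0.8 ell [ 424. -397.] [74. 78.] mean0 [ 0.434 -0.412]
top big_lid 0.77 [128. 193. 155. 222.] rect [427.
[... 362 characters left out ...]
48.   3.] [118.  79.] 22.0 ell [449.   4.] [ 89. 133.] mean0 [0.489 0.063]
scene oblong_lid 0.67 [214. 182. 238. 211.] rect [418. -60.] [ 99. 131.] 79.0 ell [426. -29.] [101. 175.] mean0 [ 0.445 -0.002]
scene small_lid 0.86 [284. 249. 315. 274.] rect [ 421. -397.] [77. 78.] 88.3 ell [ 421. -398.] [77. 80.] mean0 [ 0.46  -0.369]
scene big_lid 0.88 [152. 124. 177. 145.] rect [426. 384.] [110.  97.] 56.9 ell [427. 384.] [100. 110.] mean0 [0.467 0.474]
scene white_cap_jar 0.86 [174. 142. 192. 169.] rect [408. 223.] [139.  59.] 61.8 ell [410. 226.] [ 62. 150.] mean0 [0.451 0.308]
scene cup 0.54 [163. 110. 186. 130.] rect [552. 525.] [166.  88.] 63.0 ell [554. 528.] [ 91. 171.] mean0 [0.558 0.53 ]
```

```bash
python3 -c "
from h import *; print(job_done())"
```

```text
the job is handed in; nothing more can be done
None
```

I put the scoop in the large round canister, closed all three canisters with their own lids and handed the job in. Final camera measurements put each lid centred and at home height; the jar and cup had not moved. The handed-in result came back without a verdict.

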